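Dock the microtube rack against its corner bracket

ROBOT

A 7-joint arm with a two-finger parallel gripper is mounted at the origin on the work surface. World frame = base frame: x ahead of the robot, y to its left, z up, the work surface at z = 0. Lengths are in m, angles in rad, forces in N, time in s.
With the tool pointing down it reaches from about 0.4 to 0.85 m from the base axis. Payload 10.4 kg.
Tool frame: the origin (TCP) lies at the very end of the fingers, on their centre line; the grasp point (between the pads) lies r.grip_depth behind it (r.grip_depth is the distance from the TCP to the grasp point, in m); y points along the fingers, z is the direction in which the jaws open and shut, and the axes are right-handed (so a half turn about y gives the same grasp; the last joint's range is limited). The gripper opens to 87 mm and grips with 3 to 60 N. Pads are 19 mm wide; open, the fingers measure 117 mm over their backs; the gripper's body (75 mm by 190 mm) begins 51 mm behind the grasp point.
Start: joints at [-1.287, 0.332, -0.065, 1.46, 0.022, 1.35, -0.088], TCP at [0.189, 0.596, 0.19] pointing down, gripper open.
Joint ranges: [-2.6, 2.6], [-0.5, 2.12], [-1.47, 1.34], [0.16, 2.42], [-1.27, 4.41], [0.06, 2.06], [-2.6, 2.6]. Speed limits (rad/s): [2.22, 2.22, 2.79, 2.79, 3.14, 3.14, 3.14].

INTERFACE

Orientations are given as a unit quaternion [x, y, z, w].
In Python, from bench import r gives the robot as it stands.
- The arm moves only by the shell command python3 -m jog 'ROWS' [OPENING] [FORCE]. ROWS is JSON, a list of rows, each a list of 6 numbers: the shift along the tool's x, y, z in m, then the turn, a rotation vector about the tool's x, y, z in degrees. A call has 1 to 12 rows; each row shifts and turns the pose as measured when the row begins, along the tool's axes as they then stand; what a row does not reach is not made up. A row lasts 1/12 s, in which the tool goes at most 41.7 mm and 7.16 degrees, less where a joint would pass 70% of its speed; a pose out of reach is approached as far as the arm can. A call with a gripper value outside its range is refused whole. OPENING is the opening, from -1 (shut) to 1 (fully open), so that 0 is half open, set as the call begins (- or left out, the last holds). The fingers move at their own pace and stop on an object; FORCE is the grip in N (left out, the last holds). Time passes only in rows, so rows that do not move let the fingers close. It gives the time, the measured TCP pose, the force and the opening at its end, in the units of the state.
- r.read_state(): the state, without advancing time (a new reading comes with each control period).
- r.camera(name): name is "side" or "top"; returns a dict with "image" (420x560x3 uint8, red, green, blue), "range_z" (420x560 float32, m along the optical axis (not along the pixel's ray), 0 where there is no reading), "K" (3x3 intrinsics, pixels), "R" (3x3) and "t" (3): a world point X has camera coordinates R X + t. Camera axes: x right, y down, z forward; pixel columns grow to the right and rows downward; lengths in m; the calibration is good to about 2 mm. A picture is of the moment at which its call begins.
- r.close_job(): hands the job in, once; it reports no verdict.
The state is a dict: "time": time; "joint_positions": joint angles; "joint_vel": joint speeds; "joint_torque": joint torques, N m; "ee_pos": TCP position; "eef_rot": TCP orientation; "ft_force": force on the tool from outside, world axes, zero at the start; "torque": the same for the moment, N m; "width": finger opening in m.
Only numpy, scipy, OpenCV 4.12 (cv2) and the standard library are available. Lean on these libraries where they do the work, as an engineer would, in place of code of your own. Each camera call takes 0.05 s, during which the arm holds its last target. There are 200 camera calls.

TASK

Push the orange microtube rack along the steel bench, with the fingertips or the outside of the fingers, into the corner of the dark steel bracket, so that its long far side lies flush against the long rail and its left end (seen from the robot) is home against the short end stop; then leave it there and draw clear. Only push on the rack's own body: never lift or tip it and leave the tube caps alone. Do not disturb the bottle, the pipette-tip box or the jar.

Things in the scene. Friction and masses are not known exactly. Their poses are not given: they have to be found in the camera images.
- rack: Loose orange microtube rack, a solid block 100 (its x) by 150 (its y) by 32 mm high, about 0.33 kg, that slides flat on the bench. Origin: centre of its underside. Its +x side goes against the long rail, its +y end against the end stop; it starts clear of both, turned up to 15 degrees from the bracket's axes. Push on its upright sides. Twelve pink-capped tubes stand in it.
- caps: The white necks and pink caps (13 mm across) of the twelve tubes fixed in the rack; they rise 9 mm above its top (to 41 mm above the bench) and stand at least 13 mm in from its sides. Same origin and axes as the rack. Not to be touched.
- bracket: L-shaped dark steel bracket with a yellow line on top, fixed. Origin: its inner corner at bench height; x points roughly away from the robot. Long rail: its face is the plane x = 0, from the corner 300 mm along -y. End stop: its face is the plane y = 0, 100 mm along -x. Both 25 mm high, 8 mm thick. White reader housing, 45 mm high, behind the rail at x 8 to 64, y -130 to -20 mm.
- dock (a point): Where the origin of the docked rack belongs: on the bench, 50 mm along -x and 75 mm along -y from the bracket's inner corner; axes as the bracket's, to which the docked rack is parallel.
- bottle: White plastic reagent bottle, 54 mm across, 115 mm high, standing loose; origin at the centre of its underside. A bystander, beyond the rail or to the left of the end stop.
- tipbox: Green pipette-tip box with yellow top, 85 (x) by 120 (y) by 60 mm high, loose; origin at the centre of its underside. A bystander, beyond the rail or to the left of the end stop.
- jar: Small clear sample jar with green cap, 42 mm across, 55 mm high, standing loose; origin at the centre of its underside. A bystander, on the bench to the right of the rack.
There are look-alikes about, which are no part of the job. Of the things like the rack, leave any that is blue; of the rest the smaller one is meant.

How it is judged:
At the end, for the whole second after the job is handed in: The rack lies flat and at rest in the bracket's corner, its centre within 4 mm of the docked place across the rail and along it, and parallel to the rail within 0.04 rad (2.3 degrees) (x of rack in the frame of bracket between -0.054 and -0.046 m and y of rack in the frame of bracket between -0.079 and -0.071 m and angle between the x axis of rack and the x axis of bracket, either way round below 0.04 rad and height (world z) of rack below 0.003 m and angle between rack's own z axis and vertical below 0.03 rad and linear speed of rack below 0.01 m/s); the robot touches nothing.
It fails at once if the rack is lifted or tipped (height (world z) of rack above 0.008 m or angle between rack's own z axis and vertical above 0.12 rad).
It fails at once if the tube caps are touched (contact force between caps and the fingers above 0.5 N or contact force between caps and the arm above 0.5 N).
It fails at once if the bottle is moved or tipped (distance of bottle from where it was at the start of the episode above 0.015 m or angle between bottle's own z axis and vertical above 0.2 rad).
It fails at once if the tip box is moved or tipped (distance of tipbox from where it was at the start of the episode above 0.015 m or angle between tipbox's own z axis and vertical above 0.2 rad).
It fails at once if the jar is moved or tipped (distance of jar from where it was at the start of the episode above 0.015 m or angle between jar's own z axis and vertical above 0.2 rad).
It also fails if it takes over 51 s, if anything falls off the work surface, if the arm or the gripper's body presses on something with over 40 N, if the wrist force passes 120 N, or if a joint passes its speed limit or range.

## Working session

There is one attempt and no reset: what is moved stays moved. The work goes in short steps, Python scripts to look and compute and a shell command to move; the robot and the scene stay as the last step left them, time stands still between calls to the robot, and variables do not carry over. Pictures are saved under pics/ and viewed, about 8 in all and at most 12, crops included, and the job is handed in when it is done.

```bash
mkdir -p pics
python3 - <<'E'
from bench import r
import cv2,numpy as np
s=r.read_state();print({k:np.round(v,3).tolist() for k,v in s.items()}, r.grip_depth)
for n in("top","side"):
    c=r.camera(n);cv2.imwrite(f"pics/{n}0.png",c["image"][:,:,::-1]);np.savez(f"{n}0.npz",**c);print(n,c["K"].round(1).tolist(),c["R"].round(3).tolist(),c["t"].round(3).tolist())
E
```

```text
{'time': 0.0, 'joint_positions': [-1.287, 0.333, -0.065, 1.461, 0.022, 1.35, -0.088], 'joint_vel': [-0.0, 0.001, 0.0, 0.001, 0.001, 0.001, 0.001], 'joint_torque': [0.0, -62.326, 0.024, -38.987, -0.062, 0.04, 0.0], 'ee_pos': [0.189, 0.595, 0.19], 'eef_rot': [0.699, -0.108, 0.108, -0.698], 'ft_force': [0.14, 0.287, 0.953], 'torque': [-0.055, 0.032, 0.039], 'width': 0.087} 0.0187
top [[528.6, 0.0, 283.0], [0.0, 528.6, 208.1], [0.0, 0.0, 1.0]] [[0.025, -0.999, 0.025], [-0.989, -0.028, -0.148], [0.149, -0.021, -0.989]] [-0.003, 0.582, 0.965]
side [[546.6, 0.0, 271.6], [0.0, 546.6, 214.4], [0.0, 0.0, 1.0]] [[0.782, -0.624, 0.0], [-0.435, -0.545, -0.716], [0.447, 0.56, -0.698]] [-0.431, 0.298, 0.866]
```

View pics/top0.png

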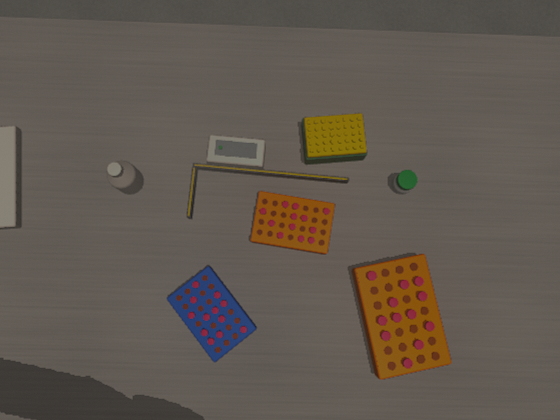

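View pics/side0.png

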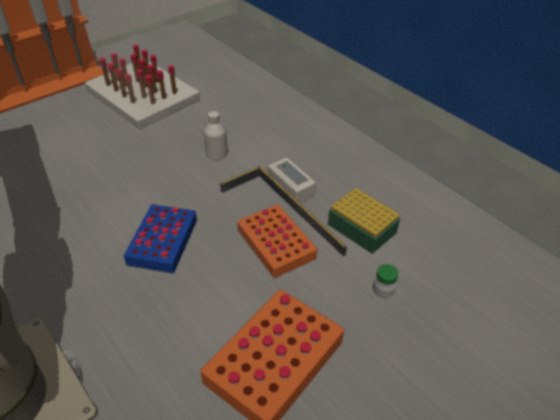

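The pictures show these candidates in the top view:
- small orange rack at (293,222)
- large orange rack at (402,316)
- blue rack at (212,313)

The description picks the small orange one at (293,222). The bracket corner is at about (195,166), the bottle at (120,173), the tip box at (335,138) and the jar at (405,181). Next I'll measure and take a close crop.

```bash
cat > h.py <<'E'
import cv2,numpy as np
def cast(c,uv,z):
    uv=np.atleast_2d(np.asarray(uv,float));d=np.c_[uv,np.ones(len(uv))]@np.linalg.inv(c["K"]).T@c["R"]
    o=-c["R"].T@c["t"];return (o+d*((z-o[2])/d[:,2])[:,None])[:,:2]
def mask(c,lo,hi,roi):
    h=cv2.cvtColor(c["image"],cv2.COLOR_RGB2HSV);m=cv2.inRange(h,lo,hi);k=np.zeros_like(m);x0,y0,x1,y1=roi;k[y0:y1,x0:x1]=255;return m&k
def rack(c,roi,z=.032):
    "topmost face via range: orange/pink pixels whose 3D height is near 32 mm"
    m=mask(c,(0,120,60),(22,255,255),roi)|mask(c,(160,90,60),(180,255,255),roi)
    v,u=np.nonzero(m);zz=c["range_z"][v,u];X=((np.c_[u,v,np.ones(len(u))]@np.linalg.inv(c["K"]).T)*zz[:,None]-c["t"])@c["R"]
    ok=(X[:,2]>.022)&(zz>0)
    m2=np.zeros_like(m);m2[v[ok],u[ok]]=255
    cn=max(cv2.findContours(m2,cv2.RETR_EXTERNAL,cv2.CHAIN_APPROX_NONE)[0],key=cv2.contourArea)
    P=cast(c,cn[:,0],z);(cx,cy),(w,h),a=cv2.minAreaRect((P*1000).astype(np.float32))
    B=cv2.boxPoints(((cx,cy),(w,h),a));e=B[1]-B[0] if np.hypot(*(B[1]-B[0]))>np.hypot(*(B[2]-B[1])) else B[2]-B[1]
    if e[1]<0:e=-e
    yaw=np.degrees(np.arctan2(-e[0],e[1]))
    return np.array([cx,cy]),sorted((w,h)),yaw,np.median(X[ok,2]),B
E
python3 - <<'E'
from h import *
for n,roi,rb in(("top",(230,180,350,265),(180,155,355,225)),("side",(225,195,330,280),(210,160,350,255))):
    c=dict(np.load(n+"0.npz"));print(n,[np.round(x,3).tolist() if not isinstance(x,list) else x for x in rack(c,roi)])
    m=mask(c,(20,80,50),(40,255,255),rb);v,u=np.nonzero(m);P=cast(c,np.c_[u,v],.025)*1000
    print(len(u),P.min(0),P.max(0))
    np.save(n+"y.npy",P)
    i=c["image"]
    k=i[130:280,160:360] if n=="top" else i[150:300,200:400]
    cv2.imwrite(f"pics/{n}crop.png",cv2.resize(np.clip(k[:,:,::-1]*1.8,0,255).astype(np.uint8),None,fx=4,fy=4,interpolation=cv2.INTER_CUBIC))
    # lines: rail pixels= far side; stop = left
    A=P[P[:,1]<P[:,1].max()-25]; B=P[P[:,0]<P[:,0].max()-25]
    # rail: x ~ a*y+b after excluding stop; iterate
    R=P
    for nm,k in(("rail",0),("stop",1)):
        best=None;rng=np.random.default_rng(0)
        for _ in range(500):
            p,q=P[rng.choice(len(P),2,False)];d=q-p;L=np.hypot(*d)
            if L<30 or (abs(d[1-k])<abs(d[k])): continue
            nrm=np.array([-d[1],d[0]])/L;s=abs((P-p)@nrm)<2.5
            if best is None or s.sum()>best.sum(): best=s
        vx,vy,x0,y0=cv2.fitLine(P[best].astype(np.float32),cv2.DIST_HUBER,0,.01,.01).ravel()
        print(nm,best.sum(),"dir",vx,vy,"pt",x0,y0,"yaw",np.degrees(np.arctan(-vx/vy)) if k==0 else np.degrees(np.arctan(vy/vx)),P[best].min(0),P[best].max(0))
E
```

```text
top [[557.099, -6.737], [100.02562713623047, 148.76361083984375], -7.926000118255615, 0.034, [[497.3070068359375, -73.51200103759766], [596.3779907226562, -87.30400085449219], [616.8900146484375, 60.03799819946289], [517.8200073242188, 73.83100128173828]]]
594 [ 564.13766495 -111.84043256] [694.45452395 197.57823602]
rail 364 dir 0.065205134 0.9978719 pt 656.45447 36.388294 yaw -3.738631 [ 645.68087646 -111.84043256] [667.61280577 188.95166607]
stop 116 dir 0.998235 -0.05938764 pt 612.8273 192.41763 yaw -3.4046643 [564.13766495 188.25293256] [667.13141532 196.36086091]
side [[551.211, -12.705], [103.81185150146484, 155.72262573242188], -7.613999843597412, 0.031, [[489.4469909667969, -83.00199890136719], [592.343017578125, -96.75700378417969], [612.9749755859375, 57.59299850463867], [510.0790100097656, 71.34700012207031]]]
717 [ 563.85001976 -113.04996223] [762.37608835 193.95660911]
rail 228 dir 0.06671104 0.99777234 pt 652.56396 26.30864 yaw -3.8251016 [ 641.67352679 -113.04996223] [665.32465839 184.2502874 ]
stop 73 dir 0.76679224 0.64189535 pt 718.996 -41.5657 yaw 39.933292 [ 640.13867062 -110.60250881] [762.37608835  -3.83500471]
```

View pics/topcrop.png

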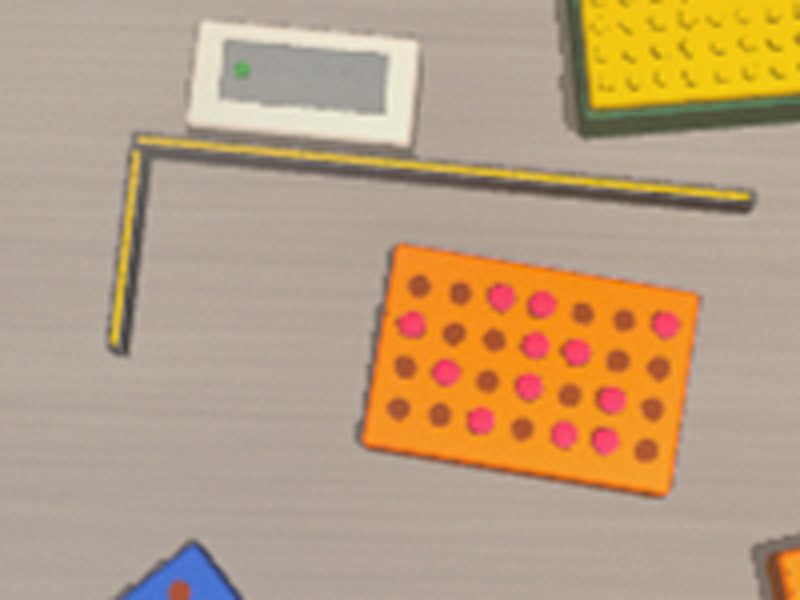

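The crop confirms the small orange rack, corners at about (258,192), (334,204), (326,253) and (251,241), with 12 pink caps. The bracket yaw is about -3.75°. The dock is 42 mm towards the rail and 124 mm along it from the rack. Next I'll work out the tool axes for the first approach.

```bash
cat >> h.py <<'E'
from scipy.spatial.transform import Rotation as Ro
YB=-3.75;cb,sb=np.cos(np.radians(YB)),np.sin(np.radians(YB));XA=np.array([cb,sb]);YA=np.array([-sb,cb]);COR=np.array([662.3,185.5])
def inb(p): d=np.asarray(p)-COR;return np.array([d@XA,d@YA])
def tow(q): return COR+q[0]*XA+q[1]*YA
def plan(s,goal_xyz_mm,zdir_deg):
    "tool-frame shift/turn to reach goal with tool y down, tool z at zdir_deg in world"
    R=Ro.from_quat(s["eef_rot"]).as_matrix();a=np.radians(zdir_deg)
    z=np.array([np.cos(a),np.sin(a),0]);y=np.array([0,0,-1.]);G=np.c_[np.cross(y,z),y,z]
    rv=np.degrees(Ro.from_matrix(R.T@G).as_rotvec())
    d=np.asarray(goal_xyz_mm)-s["ee_pos"]*1000
    print("axes\n",R.round(3),"\nworld d",d.round(1),"tool d",(R.T@d).round(1),"goal-axes d",(G.T@d).round(1),"rotvec",rv.round(1))
E
python3 - <<'E'
from h import *
from bench import r
s=r.read_state();print(inb([557.1,-6.7]),"z dir",np.degrees(np.arctan2(*(Ro.from_quat(s["eef_rot"]).as_matrix()[[1,0],2]))))
q=inb([557.1,-6.7])
g=tow([q[0]-50-35,q[1]]);print("goal",g)
for a in(90+YB,270+YB): plan(s,[*g,190],a)
for n in("bottle",(120,173),.1),("jar",(405,181),.055),("tip",(335,138),.06): print(n[0],cast(dict(np.load("top0.npz")),n[1],n[2]))
E
```

```text
[ -92.40427729 -198.66889424] z dir 72.42354238863516
goal [472.28199152  -1.14073402]
axes
 [[ 0.953 -0.     0.302]
 [-0.302 -0.001  0.953]
 [ 0.    -1.    -0.001]] 
world d [ 2.836e+02 -5.966e+02  3.000e-01] tool d [ 4.505e+02  4.000e-01 -4.831e+02] goal-axes d [ 3.220e+02 -3.000e-01 -5.768e+02] rotvec [  0.1 -13.8  -0. ]
axes
 [[ 0.953 -0.     0.302]
 [-0.302 -0.001  0.953]
 [ 0.    -1.    -0.001]] 
world d [ 2.836e+02 -5.966e+02  3.000e-01] tool d [ 4.505e+02  4.000e-01 -4.831e+02] goal-axes d [-3.220e+02 -3.000e-01  5.768e+02] rotvec [0.000e+00 1.662e+02 1.000e-01]
bottle [[0.62904195 0.30949492]]
jar [[ 0.6393248  -0.21872566]]
tip [[ 0.71834772 -0.0831737 ]]
```

```bash
python3 -m jog '[[0.02,0,0,0,-7,0],[0.03,0,-0.01,0,-6.8,0],[0.022,0,-0.034,0,0,0],[0.022,0,-0.034,0,0,0],[0.022,0,-0.034,0,0,0],[0.022,0,-0.034,0,0,0],[0.022,0,-0.034,0,0,0],[0.022,0,-0.034,0,0,0],[0.022,0,-0.034,0,0,0],[0.022,0,-0.034,0,0,0],[0.022,0,-0.034,0,0,0],[0.022,0,-0.034,0,0,0]]' 1
python3 - <<'E'
from h import *
from bench import r
plan(r.read_state(),[472,-1,190],90+YB)
E
```

```text
time: 1.1
ee_pos: [0.4351, 0.2168, 0.1835]
eef_rot: [0.709, -0.017, 0.011, -0.705]
ft_force: [1.0, 1.0, -0.3]
width: 0.0867
axes
 [[ 0.999 -0.009  0.039]
 [-0.039 -0.005  0.999]
 [-0.009 -1.    -0.005]] 
world d [  36.9 -217.8    6.5] tool d [  45.3   -5.8 -216.2] goal-axes d [  51.1   -6.5 -214.9] rotvec [ 0.3  1.5 -0.5]
```

```bash
python3 -m jog '[[0.007,-0.001,-0.033,0.2,0.8,-0.3],[0.007,-0.001,-0.033,0.2,0.7,-0.2],[0.007,-0.001,-0.033,0,0,0],[0.007,-0.001,-0.033,0,0,0],[0.007,-0.001,-0.033,0,0,0],[0.007,-0.001,-0.033,0,0,0],[0.006,-0.001,-0.025,0,0,0],[0,0,0,0,0,0]]'
python3 - <<'E'
from h import *
from bench import r
plan(r.read_state(),[472,-1,15],90+YB)
E
```

```text
time: 1.77
ee_pos: [0.4699, -0.0301, 0.1894]
eef_rot: [-0.707, 0.028, -0.028, 0.707]
ft_force: [-0.3, 0.2, 0.1]
width: 0.0872
axes
 [[ 0.997 -0.001  0.079]
 [-0.079  0.     0.997]
 [-0.001 -1.     0.   ]] 
world d [   2.1   29.1 -174.4] tool d [-1.000e-01  1.744e+02  2.910e+01] goal-axes d [  0.2 174.4  29.1] rotvec [-0.  -0.8 -0. ]
```

```bash
python3 -m jog '[[-0.003,0.03,0.012,0,-0.8,0],[0,0.035,0.012,0,0,0],[0,0.035,0.005,0,0,0],[0,0.035,0,0,0,0],[0,0.025,0,0,0,0],[0,0.012,0,0,0,0],[0,0,0,0,0,0]]'
python3 - <<'E'
from h import *
from bench import r
plan(r.read_state(),[472,-1,14],90+YB)
E
```

```text
time: 2.35
ee_pos: [0.4695, -0.0005, 0.0115]
eef_rot: [-0.706, 0.024, -0.026, 0.707]
ft_force: [-1.0, 0.2, -0.4]
width: 0.0869
axes
 [[ 0.998  0.003  0.07 ]
 [-0.07   0.002  0.998]
 [ 0.003 -1.     0.002]] 
world d [ 2.5 -0.5  2.5] tool d [ 2.5 -2.5 -0.3] goal-axes d [ 2.5 -2.5 -0.3] rotvec [-0.1 -0.3  0.2]
```

```bash
python3 -m jog '[[0.006,0,0,0,-0.3,0],[0.006,0,0,0,0,0],[0.005,0,0,0,0,0],[0.005,0,0,0,0,0],[0.005,0,0,0,0,0],[0.005,0,0,0,0,0],[0.005,0,0,0,0,0],[0.005,0,0,0,0,0],[0.005,0,0,0,0,0],[0.005,0,0,0,0,0],[0.005,0,0,0,0,0],[0,0,0,0,0,0]]'
cat > look.py <<'E'
from h import *
from bench import r
import sys
s=r.read_state();p=s["ee_pos"]*1000
print("tcp in bracket",inb(p[:2]).round(1),p[2].round(1),"zdir-rel",round(np.degrees(np.arctan2(*(Ro.from_quat(s["eef_rot"]).as_matrix()[[1,0],2])))-90-YB,2),"F",s["ft_force"].round(1))
c=r.camera("top");np.savez("now.npz",**c)
if len(sys.argv)>1: cv2.imwrite(f"pics/{sys.argv[1]}.png",cv2.resize(np.clip(c["image"][100:280,130:380,::-1]*1.8,0,255).astype(np.uint8),None,fx=3,fy=3,interpolation=cv2.INTER_CUBIC))
q=rack(c,(180,155,350,275));print("rack in bracket",inb(q[0]).round(1),"size",np.round(q[1],1),"yaw rel",round(q[2]-YB,2))
E
python3 look.py p1
```

```text
time: 3.35
ee_pos: [0.5365, -0.0033, 0.0168]
eef_rot: [-0.705, 0.019, -0.026, 0.708]
ft_force: [0.0, 0.2, -0.0]
width: 0.0869
tcp in bracket [-113.1 -196.7] 16.8 zdir-rel 0.09 F [ 0.   0.2 -0. ]
rack in bracket [ -47.6 -132.2] size [ 9.7 19.6] yaw rel -84.59
```

View pics/p1.png

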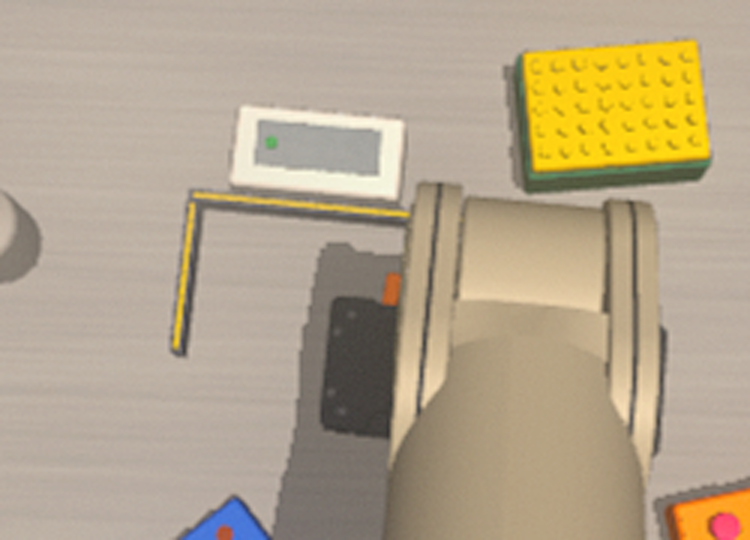

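The view shows the arm hiding most of the rack from the top camera; only its left edge is visible at (390,290) in the crop. I'll continue gently until the rail takes force.

```bash
python3 -m jog '[[0.001,0.003,0,0,0,0.3],[0.002,0.001,0,0,0,0.2],[0.002,0,0,0,0,0],[0,0,0,0,0,0]]'
python3 - <<'E'
from h import *
from bench import r
s=r.read_state();p=s["ee_pos"]*1000;print(inb(p[:2]),s["ft_force"]);plan(s,[*p],90+YB)
c=r.camera("side");cv2.imwrite("pics/s2.png",cv2.resize(np.clip(c["image"][150:300,180:400,::-1]*1.8,0,255).astype(np.uint8),None,fx=3,fy=3,interpolation=cv2.INTER_CUBIC))
print(rack(c,(200,170,340,285)))
E
```

```text
time: 3.73
ee_pos: [0.5406, -0.0037, 0.0118]
eef_rot: [-0.705, 0.023, -0.022, 0.708]
ft_force: [0.0, 0.8, -0.3]
width: 0.0871
[-109.07102414 -196.77344252] [ 0.01365518  0.79541141 -0.25246018]
axes
 [[ 0.998 -0.001  0.064]
 [-0.064  0.004  0.998]
 [-0.001 -1.     0.004]] 
world d [0. 0. 0.] tool d [0. 0. 0.] goal-axes d [0. 0. 0.] rotvec [-0.2  0.1 -0.1]
(array([552.05151367, -14.19962311]), [102.98484802246094, 156.63302612304688], np.float32(-8.55936), np.float64(0.03107992743625358), array([[489.47647 , -83.980064],
       [591.3143  , -99.30768 ],
       [614.6266  ,  55.58082 ],
       [512.78876 ,  70.90843 ]], dtype=float32))
```

View pics/s2.png

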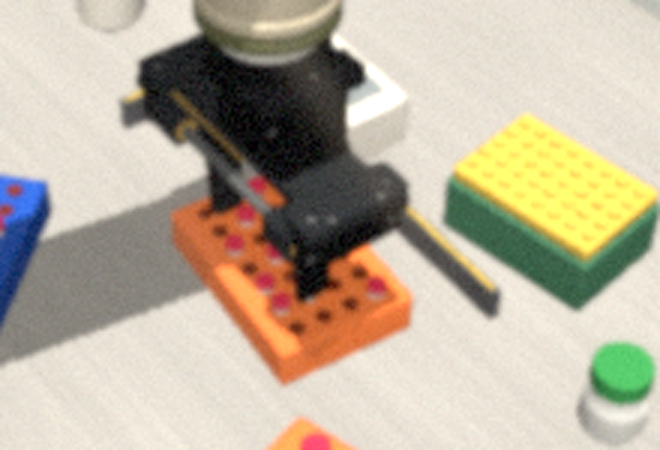

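The picture shows the fingertip ending over the rack's top at crop (310,290), and the rack has not moved. That contradicts the TCP reading of z = 12 mm, so I'll find out why before moving.

Run:
```python
from h import *
from bench import r
s=r.read_state();p=s["ee_pos"];R=Ro.from_quat(s["eef_rot"]).as_matrix();print(p)
for n in("side","top"):
    c=r.camera(n);np.savez(n+"1.npz",**c)
    for dz in(-.05,0,.05):
        for b in (0,.05):
            X=p+R[:,2]*dz-R[:,1]*b;q=c["K"]@(c["R"]@X+c["t"]);print(n,"tool z",dz,"back",b,(q[:2]/q[2]).round(1),"depth",q[2].round(3))
c=dict(np.load("side1.npz"));Z=c["range_z"]
def P3(u,v): return (np.linalg.inv(c["K"])@[u,v,1]*Z[v,u]-c["t"])@c["R"]
for u,v in((283,236),(283,240),(283,244),(283,248),(283,252),(253,205),(253,212),(253,217),(253,222)): print((u,v),c["image"][v,u],P3(u,v).round(3))
g=cv2.resize(np.clip(c["image"][190:290,220:340,::-1]*1.8,0,255).astype(np.uint8),None,fx=6,fy=6,interpolation=cv2.INTER_NEAREST);cv2.imwrite("pics/s3.png",g)
```

```text
[ 0.54044131 -0.00372635  0.01179099]
side tool z -0.05 back 0 [283. 258.] depth 1.068
side tool z -0.05 back 0.05 [283.5 240.6] depth 1.033
side tool z 0 back 0 [268.4 242.6] depth 1.097
side tool z 0 back 0.05 [268.4 225.1] depth 1.062
side tool z 0.05 back 0 [254.6 227.9] depth 1.127
side tool z 0.05 back 0.05 [254.2 210.4] depth 1.092
top tool z -0.05 back 0 [316.  234.1] depth 1.034
top tool z -0.05 back 0.05 [318.4 231.4] depth 0.985
top tool z 0 back 0 [290.5 231.8] depth 1.034
top tool z 0 back 0.05 [291.7 228.9] depth 0.984
top tool z 0.05 back 0 [265.1 229.4] depth 1.033
top tool z 0.05 back 0.05 [264.9 226.5] depth 0.983
(283, 236) [32 31 29] [ 0.503 -0.093  0.129]
(283, 240) [3 5 4] [ 0.505 -0.091  0.116]
(283, 244) [9 5 9] [ 0.533 -0.058  0.059]
(283, 248) [36 31 28] [ 0.533 -0.057  0.047]
(283, 252) [115  60  33] [ 0.535 -0.056  0.033]
(253, 205) [39 40 39] [ 0.508 -0.001  0.132]
(253, 212) [20 20 21] [0.535 0.039 0.068]
(253, 217) [18 17 19] [0.534 0.037 0.057]
(253, 222) [104  54  30] [0.539 0.044 0.034]
```

View pics/s3.png

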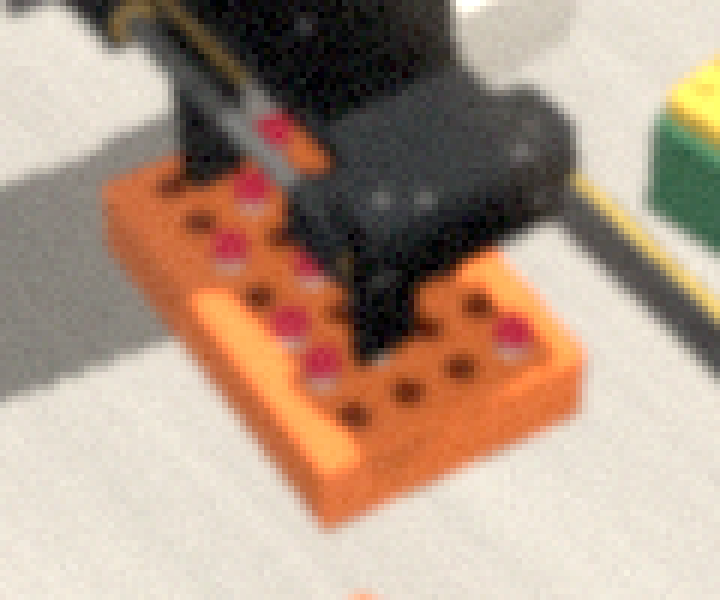

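The range data puts the open fingertips at a real height of about 40 mm while the reported TCP is at 12 mm. So the open fingertips sit well behind the TCP, as in a linkage gripper where they come down as it shuts. The fingers have slid over the rack without force and the rack hasn't moved. I'll go straight up, back off, and check tip height against opening.

```bash
python3 -m jog '[[0,-0.02,0,0,0,0],[0,-0.035,0,0,0,0],[0,-0.035,0,0,0,0],[-0.04,0,0,0,0,0],[-0.04,0,0,0,0,0],[-0.02,0,0,0,0,0],[0,0,0,0,0,0]]'; python3 -m jog '[[0,0,0,0,0,0],[0,0,0,0,0,0],[0,0,0,0,0,0],[0,0,0,0,0,0]]' 0
cat > tips.py <<'E'
from h import *
from bench import r
s=r.read_state();p=s["ee_pos"];T=Ro.from_quat(s["eef_rot"]).as_matrix();print("tcp",p.round(4),"w",s["width"],inb(p[:2]*1000).round(1),s["ft_force"].round(1))
c=r.camera("side");v,u=np.nonzero(c["range_z"]>0);z=c["range_z"][v,u];X=((np.c_[u,v,np.ones(len(u))]@np.linalg.inv(c["K"]).T)*z[:,None]-c["t"])@c["R"]
L=(X-p)@T;ok=(abs(L[:,0])<.03)&(abs(L[:,2])<.075)&(L[:,1]<.03)&(L[:,1]>-.1)&(c["image"][v,u].max(1)<70)
L=L[ok]*1000
for sgn in(-1,1):
    for lo in range(-70,30,5):
        m=L[(L[:,2]*sgn>0)&(L[:,1]>=lo)&(L[:,1]<lo+5)]
        if len(m)>3: print(sgn,"along",lo,len(m),"x",np.percentile(m[:,0],[5,95]).round(0),"z",np.percentile(m[:,2],[5,95]).round(0))
q=rack(c,(200,170,340,285));print("rack side",q[0].round(1),np.round(q[1],1),q[2].round(1))
E
python3 tips.py
```

```text
time: 4.47
ee_pos: [0.4385, 0.002, 0.1068]
eef_rot: [-0.706, 0.022, -0.023, 0.708]
ft_force: [1.2, 0.1, -0.5]
width: 0.0871
time: 4.8
ee_pos: [0.4396, 0.0023, 0.1077]
eef_rot: [-0.705, 0.021, -0.024, 0.708]
ft_force: [0.0, -0.4, -0.7]
width: 0.068
tcp [0.4396 0.0023 0.1077] w 0.06796561161062482 [-210.3 -197.4] [ 0.  -0.4 -0.7]
-1 along -50 24 x [-12.  10.] z [-46. -44.]
-1 along -45 25 x [-10.   9.] z [-46. -43.]
-1 along -40 26 x [-12.   9.] z [-46. -42.]
-1 along -35 17 x [-11.   8.] z [-46. -36.]
1 along -70 11 x [-7.  6.] z [30. 36.]
1 along -65 15 x [-12.   5.] z [32. 39.]
1 along -60 13 x [-11.   6.] z [31. 37.]
1 along -55 14 x [-12.   7.] z [31. 37.]
1 along -50 13 x [-11.   0.] z [31. 37.]
1 along -45 11 x [-11.  -3.] z [30. 38.]
1 along -40 15 x [-11.  -3.] z [31. 37.]
1 along -35 5 x [-10.  -5.] z [31. 36.]
rack side [551.5 -13.2] [103.1 155.6] -7.9
```

```bash
sed -i 's/max(1)<70/max(1)<400/; s/range(-70,30,5)/range(-50,20,4)/; s/X-p)@T;ok=/X-p)@T;ok=(X[:,2]>.05)\&/' tips.py; python3 -m jog '[[0,0,0,0,0,0],[0,0,0,0,0,0],[0,0,0,0,0,0],[0,0,0,0,0,0]]'; python3 tips.py
```

```text
time: 5.18
ee_pos: [0.4405, 0.0018, 0.1069]
eef_rot: [-0.706, 0.022, -0.024, 0.708]
ft_force: [0.4, 1.1, -0.1]
width: 0.0452
tcp [0.4405 0.0018 0.1069] w 0.04515911290834365 [-209.3 -197.8] [ 0.4  1.1 -0.1]
-1 along -46 7 x [-12. -10.] z [-35. -25.]
-1 along -42 9 x [-13.  -2.] z [-35. -25.]
-1 along -38 21 x [-11.   9.] z [-35. -25.]
-1 along -34 13 x [-11.   8.] z [-33. -28.]
1 along -50 4 x [-12. -11.] z [22. 30.]
1 along -46 9 x [-12. -10.] z [19. 30.]
1 along -42 8 x [-12.  -8.] z [19. 27.]
1 along -38 10 x [-12.  -6.] z [20. 27.]
1 along -34 5 x [-11.  -7.] z [20. 29.]
rack side [551.4 -12.7] [103.3 156.9] -7.9
```

The offset is about 31 mm at every opening, so I'll aim for a reported z of about -18 mm, which puts the real tips near 13 mm. I'll descend beside the rack, watch the force and check with range.

```bash
python3 -m jog '[[0.005,0.03,0,0,0,0],[0.005,0.035,0,0,0,0],[0.005,0.03,0,0,0,0],[0,0.015,0,0,0,0],[0,0.006,0,0,0,0],[0,0.005,0,0,0,0],[0,0,0,0,0,0]]'; sed -i 's/X\[:,2\]>.05/X[:,2]>.006/' tips.py; python3 tips.py
python3 - <<'E'
from h import *
from bench import r
s=r.read_state();p=s["ee_pos"]*1000;plan(s,[p[0],p[1],-18],90+YB)
E
```

```text
time: 5.82
ee_pos: [0.4593, 0.0016, -0.0167]
eef_rot: [-0.705, 0.02, -0.026, 0.708]
ft_force: [-0.2, 0.6, 1.1]
width: 0.0435
tcp [ 0.4593  0.0016 -0.0167] w 0.0434741442817775 [-190.5 -196.7] [-0.2  0.6  1.1]
-1 along -38 6 x [-12. -10.] z [-33. -24.]
1 along -38 5 x [-12. -11.] z [19. 29.]
rack side [551.6 -12.6] [103.3 155.8] -8.1
axes
 [[ 0.998  0.009  0.065]
 [-0.065  0.004  0.998]
 [ 0.009 -1.     0.005]] 
world d [ 0.  0. -2.] tool d [-0.  2. -0.] goal-axes d [0. 2. 0.] rotvec [-0.3  0.1  0.5]
```

```bash
python3 -m jog '[[0.005,0.002,0,-0.3,0,0.5],[0.006,0.001,0,0,0,0],[0.006,0,0,0,0,0],[0.006,0,0,0,0,0],[0.006,0,0,0,0,0],[0.006,0,0,0,0,0],[0.006,0,0,0,0,0],[0.006,0,0,0,0,0],[0,0,0,0,0,0]]'; python3 tips.py
```

```text
time: 6.62
ee_pos: [0.5152, -0.0007, -0.0149]
eef_rot: [-0.706, 0.021, -0.025, 0.707]
ft_force: [0.2, 0.3, 0.0]
width: 0.0435
tcp [ 0.5152 -0.0007 -0.0149] w 0.04345653415681406 [-134.6 -195.4] [0.2 0.3 0. ]
-1 along -50 85 x [-9. 29.] z [-73. -32.]
-1 along -46 93 x [-10.  29.] z [-73. -32.]
-1 along -42 28 x [-12.  13.] z [-74. -27.]
-1 along -38 28 x [-11.  17.] z [-75. -31.]
-1 along -34 27 x [-10.  17.] z [-75. -26.]
-1 along -30 19 x [ 9. 26.] z [-75. -39.]
-1 along -26 24 x [ 9. 12.] z [-72. -39.]
-1 along -22 7 x [10. 12.] z [-71. -43.]
1 along -50 4 x [-12. -11.] z [21. 27.]
1 along -46 7 x [-11.  -8.] z [18. 28.]
1 along -42 9 x [-12.  -7.] z [21. 27.]
1 along -38 8 x [-13.  -5.] z [19. 26.]
1 along -34 7 x [-12.  -6.] z [19. 26.]
rack side [570.6 -13.9] [103.5 149.4] -3.7
```

The rack is now moving square: its yaw matches the bracket, and the remaining gap to the rail is about 24 mm.

```bash
python3 -m jog '[[0.005,0.001,0,0,0,0],[0.005,0.001,0,0,0,0],[0.005,0,0,0,0,0],[0.004,0,0,0,0,0],[0.002,0,0,0,0,0],[0.001,0,0,0,0,0],[0,0,0,0,0,0]]'; python3 tips.py | sed -n '1p;$p'
```

```text
time: 7.25
ee_pos: [0.5369, -0.0021, -0.0177]
eef_rot: [-0.706, 0.022, -0.023, 0.707]
ft_force: [-3.0, -0.5, 1.7]
width: 0.0438
tcp [ 0.5369 -0.0021 -0.0177] w 0.04377015784190035 [-112.8 -195.4] [-3.  -0.5  1.7]
rack side [594.3 -20. ] [107.  153.1] -5.8
```

```bash
python3 -m jog '[[0.002,0,0,0,0,0],[0.002,0,0,0,0,0]]';  python3 -m jog '[[0,0,0,0,0,0]]'; python3 tips.py | sed -n '1p;$p'
```

```text
time: 7.47
ee_pos: [0.5367, -0.002, -0.0184]
eef_rot: [-0.706, 0.025, -0.02, 0.708]
ft_force: [-10.8, 0.7, 7.5]
width: 0.0434
time: 7.55
ee_pos: [0.5363, -0.002, -0.0185]
eef_rot: [-0.706, 0.025, -0.02, 0.708]
ft_force: [-0.1, -0.2, 0.5]
width: 0.0436
tcp [ 0.5363 -0.002  -0.0185] w 0.04359729357736462 [-113.5 -195.3] [-0.1 -0.2  0.5]
rack side [592.6 -21.5] [110.1 154.1] -5.8
```

The rack is flush on the rail (-10.8 N at contact). The tip box overhangs the area, so I'll measure the body's real height before choosing how to push along the rail.

```bash
python3 -m jog '[[-0.01,0,0,0,0,0],[-0.02,0,0,0,0,0],[0,-0.035,0,0,0,0],[0,-0.035,0,0,0,0],[0,-0.035,0,0,0,0],[0,-0.03,0,0,0,0],[0,0,0,0,0,0]]'
python3 - <<'E'
from h import *
from bench import r
s=r.read_state();p=s["ee_pos"];T=Ro.from_quat(s["eef_rot"]).as_matrix();print(s["joint_positions"].round(2))
c=r.camera("side");v,u=np.nonzero(c["range_z"]>0);z=c["range_z"][v,u];X=((np.c_[u,v,np.ones(len(u))]@np.linalg.inv(c["K"]).T)*z[:,None]-c["t"])@c["R"]
L=(X-p)@T*1000;L=L[(X[:,2]>.05)&(abs(L[:,0])<60)&(abs(L[:,2])<130)]
for lo in range(-150,-25,6):
    m=L[(L[:,1]>=lo)&(L[:,1]<lo+6)]
    if len(m)>3: print(lo,len(m),"x",np.percentile(m[:,0],[2,98]).round(0),"z",np.percentile(m[:,2],[2,98]).round(0))
g=c["image"][120:300,160:380,::-1];cv2.imwrite("pics/s4.png",cv2.resize(np.clip(g*1.8,0,255).astype(np.uint8),None,fx=3,fy=3,interpolation=cv2.INTER_CUBIC))
q=rack(c,(200,170,340,285));print("rack side",q[0].round(1),np.round(q[1],1),q[2].round(1))
c=r.camera("top");q=rack(c,(180,155,350,275));print("top",inb(q[0]),q[1],q[2]-YB)
E
```

```text
time: 8.18
ee_pos: [0.5069, -0.0014, 0.1214]
eef_rot: [-0.707, 0.024, -0.022, 0.707]
ft_force: [1.5, -0.1, -0.1]
width: 0.0434
[-0.53  0.12  0.48  1.88 -0.06  1.15  1.48]
-150 526 x [-36.  32.] z [-97.  88.]
-144 929 x [-38.  31.] z [-97.  90.]
-138 234 x [-39.  29.] z [-97.  84.]
-132 204 x [-38.  32.] z [-96.  84.]
-126 323 x [-39.   6.] z [-94.  78.]
-120 363 x [-39.  28.] z [-90.  79.]
-114 217 x [-39.  32.] z [-90.  79.]
-108 182 x [-39.  32.] z [-90.  81.]
-102 22 x [-35.  33.] z [-88.  79.]
-96 14 x [-12.  -2.] z [23. 26.]
-90 9 x [-7.  1.] z [24. 26.]
-84 20 x [-9.  5.] z [20. 28.]
-78 18 x [-13.  -3.] z [-38.  30.]
-72 23 x [-13. -10.] z [-37.  31.]
-66 18 x [-12.  -9.] z [-36.  28.]
-60 21 x [-12.  -8.] z [-33.  30.]
-54 25 x [-12.  -6.] z [-33.  26.]
-48 33 x [-12.  -2.] z [-33.  28.]
-42 45 x [-13.   8.] z [-35.  27.]
-36 39 x [-12.   9.] z [-33.  28.]
rack side [593.6 -15.1] [107.2 170.4] -3.9
top [ -41.43334373 -122.81454629] [5.901648998260498, 77.14414978027344] 91.263214
```

View pics/s4.png

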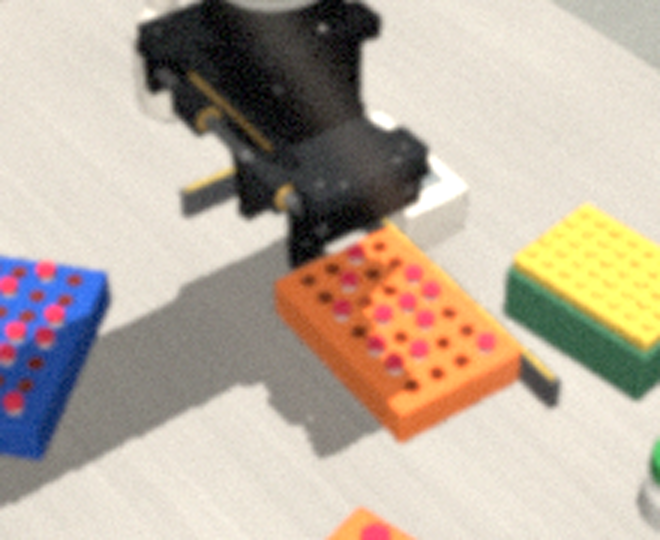

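The picture shows the rack flush along the rail, with its right end at about (520,355). The gripper body begins 102 mm above the reported TCP, so the whole tool reads 31 mm low. With the real tips at 13 mm, the body clears at about 83 mm, above the tip box. I'll move beyond the right end and turn by 90°.

```bash
python3 -m jog '[[0.022,0,-0.027,0,0,0],[0.022,0,-0.027,0,0,0],[0.022,0,-0.027,0,0,0],[0.022,0,-0.027,0,0,0],[0,0,0,0,7,0],[0,0,0,0,7,0],[0,0,0,0,7,0],[0,0,0,0,7,0],[0,0,0,0,7,0],[0,0,0,0,7,0],[0,0,0,0,7,0],[0,0,0,0,7,0]]';  python3 -m jog '[[0,0,0,0,7,0],[0,0,0,0,7,0],[0,0,0,0,7,0],[0,0,0,0,7,0],[0,0,0,0,6,0],[0,0,0,0,0,0]]'
python3 - <<'E'
from h import *
from bench import r
s=r.read_state();print(inb(s["ee_pos"][:2]*1000),s["joint_positions"].round(2));plan(s,[*tow([-52,-305]),-18],YB)
c=r.camera("top");q=rack(c,(180,155,350,275));print("top",inb(q[0]),q[1],q[2]-YB)
c=r.camera("side");q=rack(c,(200,170,340,285));print("rack side",q[0].round(1),np.round(q[1],1),q[2].round(1))
E
```

```text
time: 9.28
ee_pos: [0.5818, -0.1217, 0.0945]
eef_rot: [0.618, -0.362, 0.347, -0.605]
ft_force: [-0.4, 0.4, -0.5]
width: 0.0433
time: 9.78
ee_pos: [0.5772, -0.1226, 0.0835]
eef_rot: [-0.488, 0.53, -0.517, 0.463]
ft_force: [-0.1, 1.1, -1.2]
width: 0.0436
[ -64.80208294 -313.03249179] [-0.54  0.48  0.85  1.69 -0.36  1.19  0.31]
axes
 [[-0.096 -0.039  0.995]
 [-0.995 -0.01  -0.097]
 [ 0.014 -0.999 -0.038]] 
world d [  13.3    7.2 -101.5] tool d [ -9.8 100.9  16.4] goal-axes d [ -8.  101.5  12.8] rotvec [ 2.2 -1.8  0.8]
top [ -48.80715922 -207.79127385] [107.01759338378906, 174.43043518066406] 0.118803024
rack side [592.3 -17.2] [107.1 164.5] -2.4
```

```bash
python3 -m jog '[[0,0.02,0.006,2.2,-1.8,0.8],[-0.001,0.03,0.006,0,0,0],[-0.001,0.03,0,0,0,0],[0,0.015,0,0,0,0],[0,0.004,0,0,0,0],[0,0,0,0,0,0]]'
cat > st.py <<'E'
from h import *
from bench import r
s=r.read_state();p=s["ee_pos"]*1000;T=Ro.from_quat(s["eef_rot"]).as_matrix();a=np.radians(YB)
z=np.array([np.cos(a),np.sin(a),0]);y=np.array([0,0,-1.]);G=np.c_[np.cross(y,z),y,z]
print("b",inb(p[:2]).round(1),"z",p[2].round(1),"F",s["ft_force"].round(1),"fix rot",np.degrees(Ro.from_matrix(T.T@G).as_rotvec()).round(1),s["joint_positions"].round(2))
E
python3 st.py
```

```text
time: 10.38
ee_pos: [0.5893, -0.1225, -0.0206]
eef_rot: [0.491, -0.507, 0.509, -0.493]
ft_force: [-0.0, -0.3, 1.3]
width: 0.0436
b [ -52.7 -312.1] z -20.6 F [-0.  -0.3  1.3] fix rot [-0.2  1.9 -0. ] [-0.45  0.59  0.75  1.77 -0.48  0.97  0.46]
```

```bash
python3 -m jog '[[-0.008,-0.002,0,-0.2,1.9,0],[-0.008,0,0,0,0,0],[-0.007,0,0,0,0,0],[-0.007,0,0,0,0,0],[-0.007,0,0,0,0,0],[-0.007,0,0,0,0,0],[-0.007,0,0,0,0,0],[-0.007,0,0,0,0,0]]'; python3 st.py
```

```text
time: 11.05
ee_pos: [0.5945, -0.0632, -0.0145]
eef_rot: [0.484, -0.513, 0.516, -0.486]
ft_force: [-0.1, -1.6, -1.1]
width: 0.0429
b [ -51.4 -252.6] z -14.5 F [-0.1 -1.6 -1.1] fix rot [-0.3  0.3  0. ] [-0.56  0.58  0.76  1.78 -0.47  0.97  0.33]
```

```bash
python3 -m jog '[[-0.007,0.003,0,-0.3,0.3,0],[-0.007,0.001,0,0,0,0],[-0.007,0.001,0,0,0,0],[-0.007,0.001,0,0,0,0],[-0.007,0.001,0,0,0,0],[-0.007,0.001,0,0,0,0],[-0.007,0.001,0,0,0,0],[-0.007,0.001,0,0,0,0],[-0.007,0.001,0,0,0,0]]'; python3 st.py
python3 - <<'E'
from bench import r
import cv2,numpy as np
for n,a in(("top",(100,280,130,380)),("side",(120,300,160,410))):
    c=r.camera(n);cv2.imwrite(f"pics/{n}5.png",cv2.resize(np.clip(c["image"][a[0]:a[1],a[2]:a[3],::-1]*1.8,0,255).astype(np.uint8),None,fx=3,fy=3,interpolation=cv2.INTER_CUBIC))
E
```

```text
time: 11.8
ee_pos: [0.5996, 0.0052, -0.0259]
eef_rot: [0.484, -0.515, 0.517, -0.483]
ft_force: [0.1, -1.3, 1.3]
width: 0.0434
b [ -50.7 -184. ] z -25.9 F [ 0.1 -1.3  1.3] fix rot [-0.  -0.   0.1] [-0.66  0.6   0.74  1.77 -0.48  0.96  0.21]
```

View pics/side5.png

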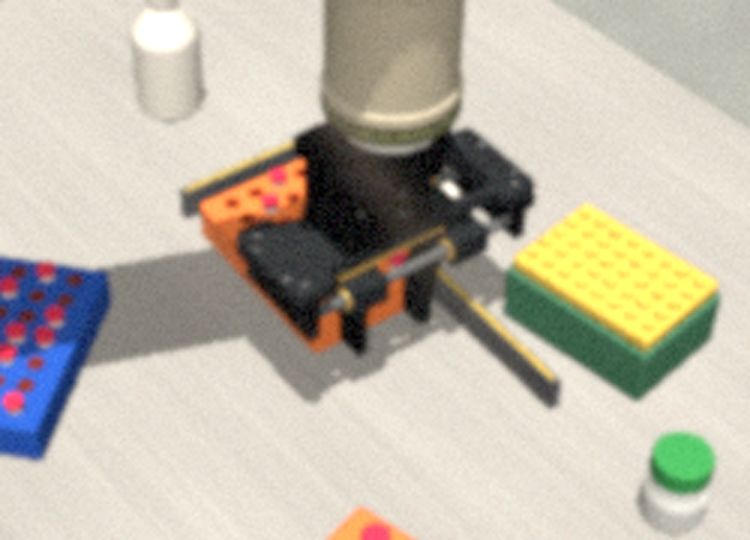

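The picture shows the fingers on the rack's right end at about (370,330), with the left end close to the end stop at (200,200). I'll raise slightly and finish slowly.

```bash
python3 -m jog '[[-0.004,-0.005,0,0,0,0],[-0.005,-0.002,0,0,0,0],[-0.004,0,0,0,0,0],[-0.003,0,0,0,0,0],[-0.002,0,0,0,0,0]]'; python3 st.py
```

```text
time: 12.32
ee_pos: [0.6001, 0.0259, -0.0188]
eef_rot: [0.484, -0.516, 0.516, -0.483]
ft_force: [-0.7, -1.2, -0.9]
width: 0.0433
b [ -51.6 -163.3] z -18.8 F [-0.7 -1.2 -0.9] fix rot [0.  0.1 0.1] [-0.7   0.59  0.75  1.76 -0.47  0.98  0.17]
```

```bash
python3 -m jog '[[-0.002,0,0,0,0,0],[-0.002,0,0,0,0,0]]'; python3 st.py
```

```text
time: 12.48
ee_pos: [0.6001, 0.0278, -0.0188]
eef_rot: [0.485, -0.515, 0.517, -0.482]
ft_force: [-2.0, -11.4, 1.4]
width: 0.0432
b [ -51.8 -161.4] z -18.8 F [ -2.  -11.4   1.4] fix rot [ 0.1 -0.   0.3] [-0.7   0.59  0.75  1.76 -0.47  0.98  0.16]
```

The rack has reached the end stop (11 N). I'll draw back, rise clear and look.

```bash
python3 -m jog '[[-0.002,0,0,0,0,0],[0.012,0,0,0,0,0],[0.03,0,0,0,0,0],[0.02,-0.03,0,0,0,0],[0.01,-0.04,0,0,0,0],[0.035,-0.01,0,0,0,0],[0.035,-0.01,-0.02,0,0,0],[0.035,0,-0.03,0,0,0],[0.035,0,-0.03,0,0,0],[0,0,-0.04,0,0,0],[0,0,-0.04,0,0,0],[0,0,0,0,0,0]]'; python3 st.py; sed -i 's/(22,255,255)/(14,255,255)/' h.py
python3 - <<'E'
from h import *
from bench import r
for n,roi,a in(("top",(180,155,350,275),(100,280,130,380)),("side",(200,150,340,285),(120,300,160,380))):
    c=r.camera(n);np.savez(n+"6.npz",**c);cv2.imwrite(f"pics/{n}6.png",cv2.resize(np.clip(c["image"][a[0]:a[1],a[2]:a[3],::-1]*1.8,0,255).astype(np.uint8),None,fx=3,fy=3,interpolation=cv2.INTER_CUBIC))
    q=rack(c,roi);print(n,"rack in bracket",inb(q[0]).round(1),"size",np.round(q[1],1),"yaw rel",round(q[2]-YB,2))
    m=mask(c,(20,80,50),(40,255,255),(180,155,262,225) if n=="top" else (210,150,290,220));v,u=np.nonzero(m);P=np.array([inb(x) for x in cast(c,np.c_[u,v],.025)*1000])
    k=abs(P[:,1]-4)<7;k&=P[:,0]<-10;k2=(abs(P[:,0]-4)<7)&(P[:,1]<-10);print("stop line y",np.median(P[k,1]),k.sum(),"rail line x",np.median(P[k2,0]),k2.sum())
E
```

```text
time: 13.48
ee_pos: [0.4257, -0.1804, 0.0748]
eef_rot: [0.482, -0.516, 0.518, -0.482]
ft_force: [-0.9, -0.4, -0.8]
width: 0.0437
b [-212.2 -380.6] z 74.8 F [-0.9 -0.4 -0.8] fix rot [-0.1 -0.3  0.1] [-0.66  0.09  1.01  2.06 -0.08  1.04  0.33]
top rack in bracket [-51.6 -75.6] size [102.5 150.7] yaw rel 0.03
stop line y 3.5660596380806786 112 rail line x 3.844538761065183 124
side rack in bracket [-92.2 -56.6] size [ 67.5 153.3] yaw rel -30.92
stop line y nan 0 rail line x nan 0
  return _methods._mean(a, axis=axis, dtype=dtype,
  ret = ret.dtype.type(ret / rcount)
```

View pics/top6.png

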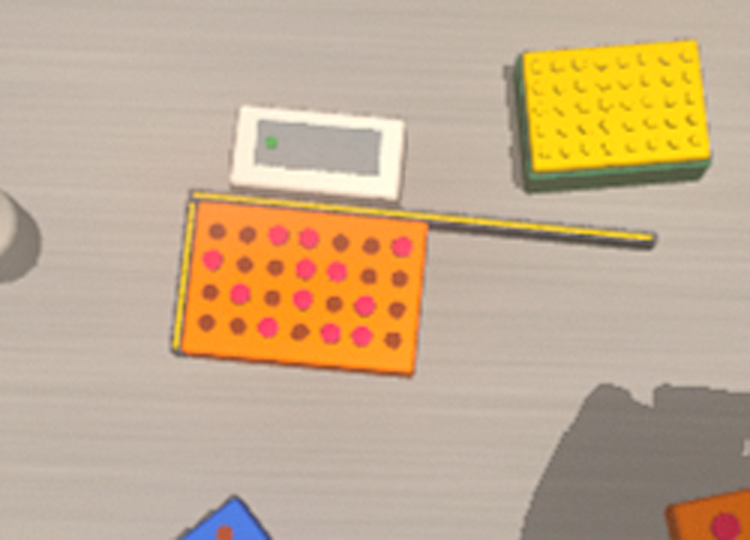

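The picture shows the rack seated in the corner, with its far side along the rail from (195,200) to (427,222) and its left end on the stop. It measures (-51.6, -75.6) mm against (-50, -75), with 0.03° of yaw, and the arm is clear. I'll compare the bystanders with the start and hand in.

Run:
```python
from h import *
from bench import r
a=dict(np.load("top0.npz"));b=dict(np.load("top6.npz"))
for n,(x0,y0,x1,y1) in(("bottle",(100,150,145,200)),("tipbox",(295,105,375,170)),("jar",(385,162,425,202))):
    f=lambda c:cv2.cvtColor(c["image"][y0:y1,x0:x1],cv2.COLOR_RGB2GRAY).astype(np.float32)
    print(n,"pixel shift",np.round(cv2.phaseCorrelate(f(a),f(b)),2).tolist() if 0 else cv2.phaseCorrelate(f(a),f(b)))
r.close_job();print("handed in")
```

```text
bottle pixel shift ((0.4737584688971701, 0.018946219086281246), 0.9143856877221002)
tipbox pixel shift ((0.009847407615872328, 0.017017495909733782), 0.9767910699049632)
jar pixel shift ((0.20728229100028273, 0.09292296258464816), 0.9408265501260757)
the job is handed in; nothing more can be done
handed in
```

I pushed the small orange rack square against the long rail, then along it into the end stop, drew clear and handed the job in at about 13.6 s.

**Final position:** the last top view puts the rack at (-51.6, -75.6) mm in the bracket frame, against a target of (-50, -75). It is parallel to the rail within 0.1°. Contact forces were about 11 N at both the rail and the stop. The bottle, tip box and jar had shifted by less than 0.5 pixel (about 1 mm).

**What disagreed or failed:**
- **Tool height:** the reported TCP height read about 31 mm below the real fingertips, judged by camera range. Because of this, the first push passed over the rack's top at almost no force, without moving it. It probably crossed above a cap. I saw no sign of contact, but I can't rule out a light touch. I corrected for the offset after that.
- **Last side-view check:** the side camera's rack fit at the end was unusable (colour mask cut too tight), so the final position rests on the top view and the contact forces.

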